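Fetch the polish tin from behind the bottles

ROBOT

A 7-joint arm with a two-finger parallel gripper is mounted at the origin on the work surface. World frame = base frame: x ahead of the robot, y to its left, z up, the work surface at z = 0. Lengths are in mm, angles in rad, forces in N, time in s.
With the tool pointing down it reaches from about 425 to 825 mm from the base axis. Payload 3.6 kg.
Tool frame: the origin (TCP) lies midway between the tips of the shut fingers; the grasp point (between the pads) lies 19 mm behind it; z points along the fingers, y is the line along which they close (so a half turn about z gives the same grasp; the last joint's range is limited). The gripper opens to 85 mm and grips with 20 to 120 N. Pads are 22 mm wide; open, the fingers measure 114 mm over their backs; the gripper's body (76 mm by 85 mm) begins 54 mm behind the grasp point. The pads swing forward as they close: fully open they stand 13 mm farther back than shut.
Start: joints at [1.242, 0.615, -0.013, 1.423, 0.008, 1.103, -0.04], TCP at [193.217, -620.588, 231.297] pointing down, gripper open.
Joint ranges: [-3.12, 3.12], [-0.3, 2.06], [-1.34, 1.32], [0.26, 2.42], [-1.36, 4.5], [0.01, 1.98], [-2.84, 2.84]. Speed limits (rad/s): [2.79, 2.79, 3.14, 3.14, 3.14, 3.14, 3.14].

INTERFACE

Orientations are given as a 3x3 rotation matrix whose columns are the frame's x, y, z axes.
In Python, from plant import r gives the robot as it stands. The module is installed in compiled form; this text tells all that it offers.
- The arm moves only by the tool play_rows, never from a script. Its argument "steps" is a list that holds one entry, the list of rows, each a list of 7 numbers: the turn, a rotation vector about the world's x, y, z each as a share of pi rad, from -1 to 1, then the shift along the world's x, y, z each as a share of 50 cm, from -1 to 1, then the gripper command: -1 is fully open, 1 is shut, values between are in proportion. A call has 1 to 8 rows; each row is the pose to reach, as a shift and turn from the pose commanded when the call began, turning the shorter way round; what a row does not reach only later rows make up. A row lasts 1/12 s, in which the tool goes at most 41.7 mm and 7.16 degrees, less where a joint would pass 70% of its speed; a pose out of reach is approached as far as the arm can. A call with a number of a shift or a turn outside -1 to 1 is refused whole. A call with a gripper value outside its range is refused whole. The fingers move at their own pace and stop on an object; "force" is the grip in N (left out, the last holds). Time passes only in rows, so rows that repeat a pose let the fingers close. It gives the time, the measured TCP pose, the force, the opening and the grip force at its end, in the units of the state.
- r.observe(): the state, without advancing time (a new reading comes with each control period).
- r.read_camera(name): name is "scene" or "top" or "wrist"; returns a dict with "pixels" (480x640x3 uint8, red, green, blue), "fx", "fy", "cx", "cy" (pixels), "rvec" (rotation vector, rad) and "tvec" (3), from world to camera coordinates, as OpenCV has them. Camera axes: x right, y down, z forward; pixel columns grow to the right and rows downward; lengths in mm; the calibration is good to about 2 mm. A picture is of the moment at which its call begins. There is no depth.
- r.close_job(): hands the job in; it is judged then, once.
The state is a dict: "t": time; "qpos": joint angles; "dq": joint speeds; "effort": joint torques, N m; "ee_pos": TCP position; "tcp_rot": TCP orientation; "force": force on the tool from outside, world axes, zero at the start; "moment": the same for the moment, N m; "grip_width": finger opening in mm; "gripper_force": force on a finger pad.
Only numpy, scipy, OpenCV 4.12 (cv2) and the standard library are available. Lean on these libraries where they do the work, as an engineer would, in place of code of your own. Each camera call takes 0.05 s, during which the arm holds its last target. There are 200 camera calls.

TASK

On the shoe repairer's bench, the flat polish tin stands in the wooden stock tray, hemmed in by a bottle, a jar and a square can. Move those three out of the way first, so that all of them stand together on the black rubber mat, then take the tin out and set it lying flat and wholly on the round cork pad. Only then put the bottle, the jar and the can back upright, each on the very spot in the tray where it stood at the start, without tipping anything over or disturbing the hammer, the brush and the thread spool.

Things in the scene. Friction and masses are not known exactly. Their poses are not given: they have to be found in the camera images.
- tray: Low open wooden stock tray, fixed to the bench: outside 192 (its x) by 248 (its y) mm, total height 26 mm, walls 6 mm thick, inner floor 8 mm above the bench. Origin at the centre of its underside. The tin stands about 30 mm from the origin along +x of the tray; one of the three tall things stands some 62 mm from the tin towards the tray's +y, one towards its -y and one towards its -x (the robot's side); which is which changes.
- bottle: Slim round dye bottle, black with a white cap and a blank paper label: straight body 42 mm in diameter up to 85 mm, then a sloping shoulder, cap 26 mm in diameter from 97 to 115 mm (its top). About 0.15 kg. Loose, upright. Origin at the centre of its underside, z up along its axis.
- jar: Wide round white glue jar with a grey lid: straight, 54 mm in diameter (lid 55 mm, from 87 mm up), 105 mm high. About 0.22 kg. Loose, upright. Origin at the centre of its underside, z up along its axis.
- can: Square plain metal can: 44 by 44 mm, straight sides up to 98 mm, small black round cap 24 mm in diameter on top, up to 112 mm. About 0.2 kg. Loose, upright. Origin at the centre of its underside, x and y square to its faces, z up. At the end its yaw does not matter.
- tin: Flat round shoe-polish tin of steel, lying flat: 60 mm in diameter, 28 mm high, dark base, bright lid with a flat yellow disc on it. About 0.09 kg. Loose. Origin at the centre of its underside, z up.
- mat: Black rubber mat, the side area, fixed flat on the bench: 250 (its x) by 150 (its y) by 5 mm. Origin at the centre of its underside.
- pad: Round cork pad for the tin, fixed flat on the bench: 90 mm in diameter, 6 mm thick. Origin at the centre of its underside.
- hammer: Bystander: hammer lying on the bench beyond the tray. Leave it alone.
- brush: Bystander: wooden shoe brush, 150 by 50 mm, 42 mm high, lying on its bristles. Leave it alone.
- spool: Bystander: thread spool, 52 mm in diameter, 70 mm high, standing on the bench. Leave it alone.
Not all that is in view belongs to the job. What is meant by the pad is not orange, and is the smaller of those in its own colour.

How it is judged:
By the outcome, as a careful person would: the job done as asked, in the order asked, and still so for the second after the job is handed in, with the robot touching nothing.
It also fails if it takes over 141 s, if anything falls off the work surface, if the arm or the gripper's body presses on something with over 40 N, if the wrist force passes 120 N, or if a joint passes its speed limit or range.

## Working session

There is one attempt and no reset: what is moved stays moved. The work goes in short steps, Python scripts to look and compute and a tool call to move; the robot and the scene stay as the last step left them, time stands still between calls to the robot, and variables do not carry over. Pictures are saved under pics/ and viewed, at most 14 in all, crops included, and the job is handed in when it is done.

Besides the shell and the picture viewer there is one more tool, called as name(argument=value, ...) on one line, values as JSON. play_rows: Moves the arm, as the interface text tells. Its arguments: {"type":"object","properties":{"steps":{"type":"array","items":{"type":"array","items":{"type":"array","items":{"type":"number"}}}},"force":{"type":"number"}},"required":["steps"]}

```bash
mkdir -p pics
cat > h.py <<'E'
import numpy as np, cv2
from plant import r
def cam(n):
    c=r.read_camera(n); R=cv2.Rodrigues(np.array(c["rvec"],float))[0]; c["R"]=R; c["t"]=np.array(c["tvec"],float).ravel()
    c["C"]=-R.T@c["t"]; return c
def ray(c,u,v,z):
    d=c["R"].T@np.array([(u-c["cx"])/c["fx"],(v-c["cy"])/c["fy"],1.]); return c["C"]+d*(z-c["C"][2])/d[2]
def proj(c,p):
    q=c["R"]@np.array(p,float)+c["t"]; return c["fx"]*q[0]/q[2]+c["cx"],c["fy"]*q[1]/q[2]+c["cy"]
def save(c,f): cv2.imwrite("pics/"+f,cv2.cvtColor(c["pixels"],cv2.COLOR_RGB2BGR))
E
python3 - <<'E'
from h import *
for n in("scene","top"):
    c=cam(n); save(c,n+"1.png"); print(n,c["C"],c["fx"],c["fy"],c["cx"],c["cy"],c["R"].round(2).tolist())
s=r.observe(); print(s["ee_pos"],s["tcp_rot"],s["t"],s["grip_width"])
E
```

```text
scene [1322.84181271  232.84713442  959.5050805 ] 479.2311086837214 479.2311086837214 319.68924189566064 239.75568449893458 [[-0.36, 0.93, -0.0], [0.69, 0.27, -0.67], [-0.62, -0.24, -0.74]]
top [ 417.41973665  -73.78778144 1050.73199155] 442.46106287284135 442.46106287284135 324.5398420211745 241.64151298172533 [[0.02, -1.0, 0.0], [-0.99, -0.02, -0.15], [0.15, 0.0, -0.99]]
[ 193.01664247 -619.94896981  230.24903622] [[ 9.54777582e-01  2.97320129e-01 -7.14656854e-04]
 [ 2.97320987e-01 -9.54774993e-01  2.22348100e-03]
 [-2.12508348e-05 -2.33541230e-03 -9.99997273e-01]] 0.1 85.36336662043932
```

View pics/scene1.png

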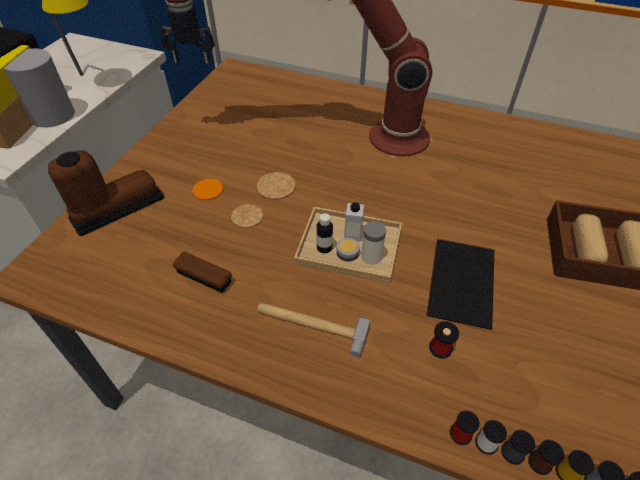

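View pics/top1.png

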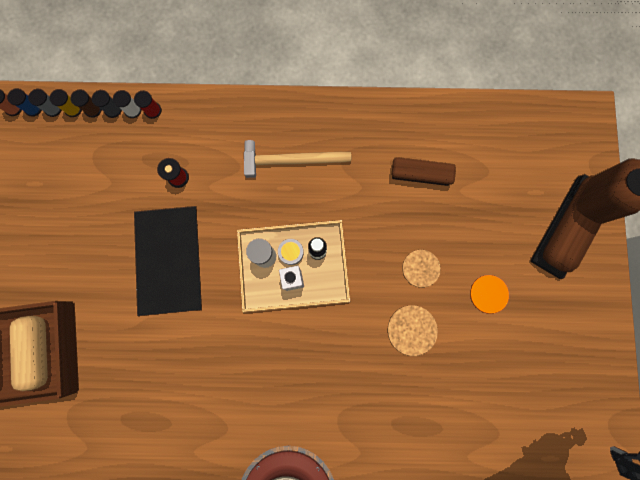

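The scene view shows the tray with bottle (324,235), can (354,222), jar (373,243) and tin (347,249), and the smaller cork at (247,215). In the top view: jar (259,251), tin (290,251), bottle (317,246), can (290,278), mat (168,260), small cork (421,268), large cork (413,330).

```bash
cat > m.py <<'E'
from h import *
c=cam("top"); im=cv2.cvtColor(c["pixels"],cv2.COLOR_RGB2BGR); hsv=cv2.cvtColor(im,cv2.COLOR_BGR2HSV)
def blob(mask,u,v,w,h=None,hull=True):
    h=h or w; m=np.zeros(mask.shape,np.uint8); m[v-h:v+h,u-w:u+w]=mask[v-h:v+h,u-w:u+w]*255
    k=max(cv2.findContours(m,cv2.RETR_EXTERNAL,cv2.CHAIN_APPROX_NONE)[0],key=cv2.contourArea)
    return cv2.convexHull(k)
def world(k,z): return np.float32([ray(c,p[0][0],p[0][1],z)[:2] for p in k])
H,S,V=[hsv[...,i].astype(int) for i in range(3)]
def show(n,k,z):
    w=world(k,z); print(n,"circ",np.round(cv2.minEnclosingCircle(w),1) if 0 else [np.round(x,1) for x in cv2.minEnclosingCircle(w)],"rect",[np.round(x,1) for x in cv2.minAreaRect(w)],len(k))
show("mat",blob(V<45,168,260,45,65),5)
show("pad",blob((H<25)&(S<135)&(V>130),421,268,25),6)
show("big",blob((H<25)&(S<135)&(V>130),413,330,32),6)
show("tray",blob((H<30)&(S<135)&(V>120),293,267,65,55),26)
show("jar",blob((S<40)&(V>60)&(V<150),259,251,18),113)
show("tinY",blob((H>20)&(H<32)&(S>140),290,251,16),36)
show("cap",blob((S<40)&(V>180),317,246,14),123)
show("can",blob((S<40)&(V>150),290,278,16),106)
show("canc",blob(V<60,290,277,9),120)
cr=cv2.resize(im[215:320,230:355],None,fx=6,fy=5.7,interpolation=cv2.INTER_CUBIC); cv2.imwrite("pics/crop1.png",cr)
E
python3 m.py
```

```text
mat circ [array([522.6, 300.6]), np.float64(142.4)] rect [array([523.1, 299.8]), array([247. , 147.7]), np.float64(6.4)] 11
pad circ [array([ 500.4, -268. ]), np.float64(1.6)] rect [array([ 500.4, -268. ]), array([2.4, 2.4]), np.float64(89.4)] 3
big circ [array([ 352.1, -259.7]), np.float64(1.6)] rect [array([ 352.1, -259.7]), array([2.3, 2.4]), np.float64(1.0)] 4
tray circ [array([5.135e+02, 1.000e-01]), np.float64(155.5)] rect [array([513.3,   0.6]), array([193.2, 246.8]), np.float64(6.4)] 16
jar circ [array([534.4,  68.4]), np.float64(25.8)] rect [array([537.3,  76.2]), array([32.2, 51.2]), np.float64(68.2)] 13
tinY circ [array([545.5,   6.1]), np.float64(21.2)] rect [array([545.9,   5.8]), array([39.6, 40.8]), np.float64(46.5)] 18
cap circ [array([549.6, -56.3]), np.float64(12.5)] rect [array([549.2, -56.2]), array([23.5, 23.3]), np.float64(1.1)] 11
can circ [array([481. ,  -1.4]), np.float64(28.2)] rect [array([480.7,  -0.8]), array([42.7, 42.5]), np.float64(12.8)] 13
canc circ [array([479.8,  -1.2]), np.float64(10.7)] rect [array([479.6,  -0.8]), array([19.4, 19.2]), np.float64(46.3)] 10
```

View pics/crop1.png

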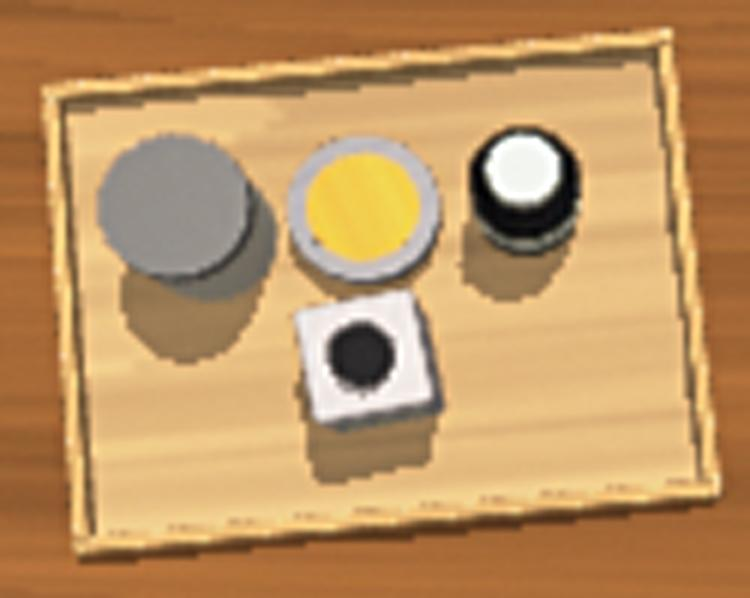

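The crop shows the tray clearly: jar lid centre at crop (173,205), tin (363,209), can top (366,358) turned slightly, and bottle cap (523,170). I still need to fix the jar and pad measurements.

```bash
cat >> m.py <<'E'
print("---")
print(hsv[268,421],hsv[262,415],hsv[268,445],hsv[251,259],hsv[251,262],hsv[240,259],hsv[262,275])
for n,u,v,w in(("pad",421,268,24),("big",413,330,30)):
    k=blob(cv2.morphologyEx(((V>150)).astype(np.uint8),cv2.MORPH_CLOSE,np.ones((5,5)))>0,u,v,w); show(n,k,6)
show("jar",blob((S<25)&(V>100)&(V<160),259,251,18),113)
show("tin",blob(((S<40)&(V>120))|((H>20)&(H<32)&(S>140)),290,251,17),36)
print(ray(c,230+173.5/6,215+205.5/5.7,113))
E
python3 m.py | sed -n '/---/,$p'
```

```text
---
[ 15 146 218] [ 15 144 216] [ 13 171 167] [ 16  19 149] [ 16  19 150] [  9  12 147] [ 17 118 223]
pad circ [array([ 515.7, -301.8]), np.float64(80.1)] rect [array([ 515.7, -301.8]), array([111.6, 114.9]), np.float64(1.0)] 4
big circ [array([ 371.3, -281.4]), np.float64(97.3)] rect [array([ 371.3, -281.4]), array([134.4, 140.8]), np.float64(1.0)] 4
jar circ [array([534.5,  66.9]), np.float64(26.1)] rect [array([535.,  67.]), array([50.6, 51. ]), np.float64(46.7)] 20
tin circ [array([544.9,   6.3]), np.float64(29.4)] rect [array([545.3,   6.4]), array([55.9, 55.6]), np.float64(1.0)] 18
[534.21429409  66.62688689 113.        ]
```

```bash
cat >> m.py <<'E'
print("+++")
for n,u,v,w in(("pad",421,268,24),("big",413,330,30)):
    k=blob(cv2.morphologyEx(((S<158)&(V>165)).astype(np.uint8),cv2.MORPH_CLOSE,np.ones((3,3)))>0,u,v,w); show(n,k,6)
k=cv2.minAreaRect(world(blob((S<40)&(V>150),290,278,16),106)); print(cv2.boxPoints(k))
s=r.observe(); R=s["tcp_rot"]; print(np.degrees(np.arctan2(R[1][0],R[0][0])),s["t"])
for p in ((545,6,36),(535,67,113),(550,-56,123),(481,-1,106)): print(proj(c,p))
E
python3 m.py | sed -n '/+++/,$p'
```

```text
+++
pad circ [array([ 514.5, -302.8]), np.float64(45.0)] rect [array([ 514.3, -303.6]), array([85.4, 87.9]), np.float64(1.0)] 24
big circ [array([ 369.7, -280.7]), np.float64(58.0)] rect [array([ 369.9, -280.7]), array([113.8, 114. ]), np.float64(45.0)] 28
[[455.1747    15.191582]
 [464.58035  -26.264534]
 [506.2054   -16.820553]
 [496.79977   24.635563]]
17.297432104991078 0.25
(np.float64(290.15253799698337), np.float64(251.0979567144121))
(np.float64(258.7565807690812), np.float64(250.6845176490239))
(np.float64(316.40937061340975), np.float64(244.098333237004))
(np.float64(290.09735670694), np.float64(276.7821417288681))
```

play_rows(steps=[[[0, 0, 0.15, 0.24, 0.38, 0, -1], [0, 0, 0.15, 0.24, 0.38, 0, -1], [0, 0, 0.15, 0.24, 0.38, 0, -1], [0, 0, 0.15, 0.24, 0.38, 0, -1], [0, 0, 0.15, 0.24, 0.38, 0, -1], [0, 0, 0.15, 0.24, 0.38, 0, -1], [0, 0, 0.15, 0.24, 0.38, 0, -1], [0, 0, 0.15, 0.24, 0.38, 0, -1]]])

```text
t: 0.92
ee_pos: [313.8, -430.0, 231.6]
tcp_rot: [[0.714, 0.7, -0.0], [0.7, -0.714, -0.001], [-0.0, 0.0, -1.0]]
force: [-0.1, -0.2, -0.1]
grip_width: 85.6
gripper_force: 0.0
```

play_rows(steps=[[[0, 0, 0.15, 0.24, 0.38, 0, -1], [0, 0, 0.15, 0.24, 0.38, 0, -1], [0, 0, 0.15, 0.24, 0.38, 0, -1], [0, 0, 0.15, 0.24, 0.38, 0, -1], [0, 0, 0.15, 0.24, 0.38, 0, -1], [0, 0, 0.15, 0.24, 0.38, 0, -1], [0, 0, 0.15, 0.24, 0.38, 0, -1], [0, 0, 0.15, 0.24, 0.38, 0, -1]]])

```text
t: 1.58
ee_pos: [433.1, -242.1, 231.2]
tcp_rot: [[0.322, 0.947, -0.001], [0.947, -0.322, -0.001], [-0.001, -0.0, -1.0]]
force: [0.1, -0.9, -0.5]
grip_width: 85.7
gripper_force: 0.0
```

play_rows(steps=[[[0, 0, 0.1394, 0.2326, 0.3686, 0, -1], [0, 0, 0.1394, 0.2326, 0.3686, 0, -1], [0, 0, 0.1394, 0.2326, 0.3686, 0, -1], [0, 0, 0.1394, 0.2326, 0.3686, 0, -1], [0, 0, 0.1394, 0.2326, 0.3686, 0, -1], [0, 0, 0.1394, 0.2326, 0.3686, 0, -1], [0, 0, 0.1394, 0.2326, 0.3686, 0, -1], [0, 0, 0.1394, 0.2326, 0.3686, 0, -1]]])

```text
t: 2.25
ee_pos: [549.2, -59.6, 230.6]
tcp_rot: [[-0.107, 0.994, -0.002], [0.994, 0.107, -0.002], [-0.002, -0.002, -1.0]]
force: [0.2, -0.3, -1.0]
grip_width: 85.2
gripper_force: 0.0
```

Run:
```python
from h import *
c=cam("wrist"); save(c,"w1.png"); s=r.observe(); print(s["ee_pos"],s["t"],c["C"])
for p in ((549.5,-56.3,123),(534.7,67,113),(480.8,-1,106),(545,6,36)): print(proj(c,p))
```

```text
[548.78948603 -60.4302772  230.63505934] 2.3 [541.83173221   9.49712942 372.57385253]
(np.float64(319.26138563566786), np.float64(233.21082950931626))
(np.float64(317.2667958320243), np.float64(47.44292835520321))
(np.float64(233.76195935256575), np.float64(144.43013431862278))
(np.float64(321.5938292228528), np.float64(143.20957617803273))
```

View pics/w1.png

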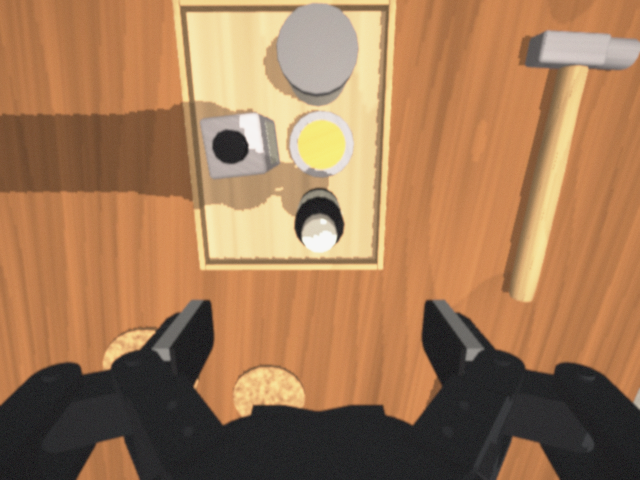

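Wrist view: cap (319,235), tin (321,144), jar (318,50) and can (231,147) match the projections. The TCP is about 4 mm short in y, so I'll correct that while descending.

play_rows(steps=[[[0, 0, 0, 0, 0.008, -0.15, -1], [0, 0, 0, 0, 0.008, -0.15, -1], [0, 0, 0, 0, 0.008, -0.2, -1], [0, 0, 0, 0, 0.008, -0.25, -1], [0, 0, 0, 0, 0.008, -0.3, -1], [0, 0, 0, 0, 0.008, -0.34, -1], [0, 0, 0, 0, 0.008, -0.34, -1], [0, 0, 0, 0, 0.008, -0.34, -1]]])

```text
t: 2.97
ee_pos: [548.4, -55.4, 60.7]
tcp_rot: [[-0.107, 0.994, -0.003], [0.994, 0.107, -0.002], [-0.001, -0.003, -1.0]]
force: [0.8, 0.4, 0.4]
grip_width: 85.6
gripper_force: 0.0
```

Run:
```python
from h import *
for i in range(5):
  c=cam("top"); s=r.observe(); print(s["ee_pos"],s["t"])
```

```text
[549.58975099 -54.68069242  61.90596327] 3.0167
[550.29696948 -54.06333832  62.60590678] 3.0667
[550.557413   -53.54959804  62.89856021] 3.1167
[550.60320846 -53.18447005  62.98491087] 3.1667
[550.49447564 -52.8814602   62.83931133] 3.2167
```

play_rows(force=35, steps=[[[0, 0, 0, -0.001, -0.007, -0.005, -1], [0, 0, 0, -0.001, -0.007, -0.005, -1], [0, 0, 0, -0.001, -0.007, -0.005, -1], [0, 0, 0, -0.001, -0.007, -0.005, -1], [0, 0, 0, -0.001, -0.007, -0.005, -1], [0, 0, 0, -0.001, -0.007, -0.005, 1], [0, 0, 0, -0.001, -0.007, -0.005, 1], [0, 0, 0, -0.001, -0.007, -0.005, 1]]])

```text
t: 3.88
ee_pos: [549.0, -55.7, 58.8]
tcp_rot: [[-0.111, 0.994, -0.0], [0.994, 0.111, 0.0], [0.0, -0.0, -1.0]]
force: [0.6, 0.6, 0.3]
grip_width: 51.7
gripper_force: 0.0
```

play_rows(steps=[[[0, 0, 0, 0, 0, 0, 1], [0, 0, 0, 0, 0, 0, 1], [0, 0, 0, 0, 0, 0, 1], [0, 0, 0, 0, 0, 0, 1], [0, 0, 0, 0, 0, 0, 1], [0, 0, 0, 0, 0, 0, 1], [0, 0, 0, 0, 0, 0, 1], [0, 0, 0, 0, 0, 0, 1]]])

```text
t: 4.55
ee_pos: [549.2, -55.7, 59.0]
tcp_rot: [[-0.111, 0.994, 0.0], [0.994, 0.111, 0.0], [0.0, 0.0, -1.0]]
force: [0.5, -0.7, 3.0]
grip_width: 41.2
gripper_force: 35.4
```

play_rows(steps=[[[0, 0, 0, 0, 0, 0.02, 1], [0, 0, 0, 0, 0, 0.06, 1], [0, 0, 0, 0, 0, 0.11, 1], [0, 0, 0, 0, 0, 0.16, 1], [0, 0, 0, 0, 0, 0.21, 1], [0, 0, 0, 0, 0, 0.25, 1], [0, 0, 0, 0, 0, 0.272, 1], [0, 0, 0, 0, 0, 0.272, 1]]])

```text
t: 5.22
ee_pos: [550.3, -55.8, 197.8]
tcp_rot: [[-0.111, 0.994, 0.005], [0.994, 0.111, -0.0], [-0.001, 0.005, -1.0]]
force: [-0.2, -1.0, -0.5]
grip_width: 40.9
gripper_force: 35.7
```

play_rows(steps=[[[0, 0, 0, -0.01, 0.03, 0, 1], [0, 0, 0, -0.026, 0.084, 0, 1], [0, 0, 0, -0.042, 0.138, 0, 1], [0, 0, 0, -0.058, 0.192, 0, 1], [0, 0, 0, -0.074, 0.246, 0, 1], [0, 0, 0, -0.088, 0.29, 0, 1], [0, 0, 0, -0.097, 0.318, 0, 1], [0, 0, 0, -0.097, 0.318, 0, 1]]])

```text
t: 5.88
ee_pos: [498.0, 107.6, 194.1]
tcp_rot: [[-0.119, 0.993, -0.003], [0.993, 0.119, 0.002], [0.003, -0.003, -1.0]]
force: [-0.9, -0.2, -0.7]
grip_width: 41.2
gripper_force: 35.7
```

play_rows(steps=[[[0, 0, 0, -0.01, 0.03, 0, 1], [0, 0, 0, -0.026, 0.084, 0, 1], [0, 0, 0, -0.042, 0.138, 0, 1], [0, 0, 0, -0.058, 0.192, 0, 1], [0, 0, 0, -0.074, 0.246, 0, 1], [0, 0, 0, -0.088, 0.29, 0, 1], [0, 0, 0, -0.097, 0.318, 0, 1], [0, 0, 0, -0.097, 0.318, 0, 1]]])

```text
t: 6.55
ee_pos: [450.2, 265.3, 194.2]
tcp_rot: [[-0.117, 0.993, -0.002], [0.993, 0.117, 0.002], [0.002, -0.002, -1.0]]
force: [-1.4, 0.3, -1.1]
grip_width: 41.0
gripper_force: 35.7
```

play_rows(steps=[[[0, 0, 0, 0, 0, 0, 1], [0, 0, 0, 0, 0, -0.04, 1], [0, 0, 0, 0, 0, -0.1, 1], [0, 0, 0, 0, 0, -0.16, 1], [0, 0, 0, 0, 0, -0.21, 1], [0, 0, 0, 0, 0, -0.25, 1], [0, 0, 0, 0, 0, -0.26, 1], [0, 0, 0, 0, 0, -0.26, 1]]])

```text
t: 7.22
ee_pos: [452.0, 259.4, 63.2]
tcp_rot: [[-0.109, 0.994, -0.003], [0.994, 0.109, -0.004], [-0.003, -0.003, -1.0]]
force: [-0.0, -0.6, -0.7]
grip_width: 41.1
gripper_force: 35.7
```

play_rows(steps=[[[0, 0, 0, 0, 0, 0, 1], [0, 0, 0, 0, 0, -0.005, 1], [0, 0, 0, 0, 0, -0.01, 1], [0, 0, 0, 0, 0, -0.014, 1], [0, 0, 0, 0, 0, -0.017, 1], [0, 0, 0, 0, 0, -0.017, 1], [0, 0, 0, 0, 0, -0.017, 1], [0, 0, 0, 0, 0, -0.017, 1]]])

```text
t: 7.88
ee_pos: [452.1, 262.3, 56.4]
tcp_rot: [[-0.111, 0.994, 0.0], [0.994, 0.111, 0.0], [0.0, 0.0, -1.0]]
force: [-0.3, -0.0, -1.8]
grip_width: 41.3
gripper_force: 35.8
```

play_rows(steps=[[[0, 0, 0, 0, 0, 0, 1], [0, 0, 0, 0, 0, 0, -1], [0, 0, 0, 0, 0, 0, -1], [0, 0, 0, 0, 0, 0, -1], [0, 0, 0, 0, 0, 0, -1], [0, 0, 0, 0, 0, 0, -1], [0, 0, 0, 0, 0, 0, -1], [0, 0, 0, 0, 0, 0, -1]]])

```text
t: 8.55
ee_pos: [452.0, 262.2, 56.3]
tcp_rot: [[-0.111, 0.994, -0.0], [0.994, 0.111, 0.0], [0.0, -0.0, -1.0]]
force: [0.0, -0.7, -0.0]
grip_width: 85.1
gripper_force: 0.0
```

Run:
```python
from h import *
c=cam("scene"); save(c,"s2.png"); s=r.observe(); print(s["ee_pos"],s["t"],s["grip_width"],s["force"])
```

```text
[452.04106859 262.19670023  56.32138642] 8.6 85.42879882135692 [-0.1442222   0.10451321 -0.01163688]
```

View pics/s2.png

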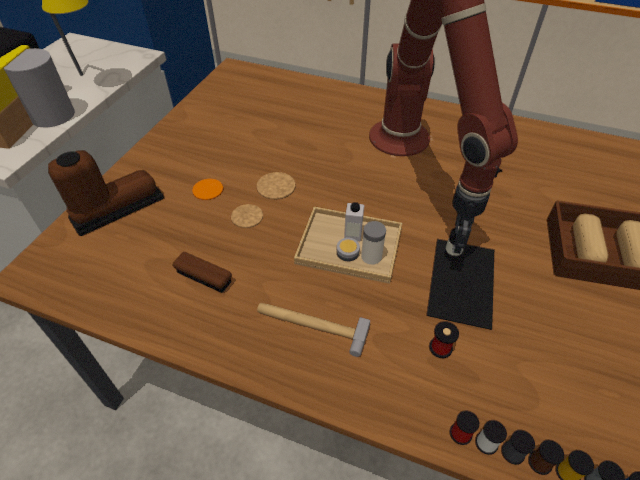

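play_rows(steps=[[[0, 0, 0, 0, 0, 0.02, -1], [0, 0, 0, 0, 0, 0.07, -1], [0, 0, 0, 0, 0, 0.13, -1], [0, 0, 0, 0, 0, 0.19, -1], [0, 0, 0, 0, 0, 0.24, -1], [0, 0, 0, 0, 0, 0.27, -1], [0, 0, 0, 0, 0, 0.28, -1], [0, 0, 0, 0, 0, 0.28, -1]]])

```text
t: 9.27
ee_pos: [452.6, 262.6, 198.0]
tcp_rot: [[-0.111, 0.994, 0.003], [0.994, 0.111, 0.002], [0.001, 0.003, -1.0]]
force: [-0.3, -0.9, 0.0]
grip_width: 85.5
gripper_force: 0.0
```

play_rows(steps=[[[0, 0, 0, 0.02, -0.05, 0, -1], [0, 0, 0, 0.05, -0.12, 0, -1], [0, 0, 0, 0.08, -0.19, 0, -1], [0, 0, 0, 0.11, -0.26, 0, -1], [0, 0, 0, 0.14, -0.33, 0, -1], [0, 0, 0, 0.1654, -0.3904, 0, -1], [0, 0, 0, 0.1654, -0.3904, 0, -1], [0, 0, 0, 0.1654, -0.3904, 0, -1]]])

```text
t: 9.93
ee_pos: [534.4, 63.8, 194.4]
tcp_rot: [[-0.105, 0.994, -0.004], [0.994, 0.105, -0.001], [-0.001, -0.004, -1.0]]
force: [0.3, 0.1, -0.9]
grip_width: 85.7
gripper_force: 0.0
```

play_rows(steps=[[[0, 0, 0, 0, 0, 0, -1], [0, 0, 0, 0, 0, -0.04, -1], [0, 0, 0, 0, 0, -0.09, -1], [0, 0, 0, 0, 0, -0.14, -1], [0, 0, 0, 0, 0, -0.19, -1], [0, 0, 0, 0, 0, -0.24, -1], [0, 0, 0, 0, 0, -0.2746, -1], [0, 0, 0, 0, 0, -0.2746, -1]]])

```text
t: 10.6
ee_pos: [531.0, 68.7, 55.4]
tcp_rot: [[-0.115, 0.993, -0.009], [0.993, 0.115, -0.0], [0.001, -0.009, -1.0]]
force: [0.2, -0.0, -0.3]
grip_width: 85.5
gripper_force: 0.0
```

play_rows(steps=[[[0, 0, 0, 0, 0, 0, -1], [0, 0, 0, 0, 0, 0, -1], [0, 0, 0, 0, 0, 0, -1], [0, 0, 0, 0, 0, 0, 1], [0, 0, 0, 0, 0, 0, 1], [0, 0, 0, 0, 0, 0, 1], [0, 0, 0, 0, 0, 0, 1], [0, 0, 0, 0, 0, 0, 1]]])

```text
t: 11.27
ee_pos: [535.2, 67.0, 60.0]
tcp_rot: [[-0.111, 0.994, 0.001], [0.994, 0.111, -0.0], [-0.0, 0.001, -1.0]]
force: [0.1, 0.1, 6.4]
grip_width: 53.8
gripper_force: 35.9
```

play_rows(steps=[[[0, 0, 0, 0, 0, 0, 1], [0, 0, 0, 0, 0, 0, 1], [0, 0, 0, 0, 0, 0, 1], [0, 0, 0, 0, 0, 0, 1]]])

```text
t: 11.6
ee_pos: [535.2, 67.1, 60.0]
tcp_rot: [[-0.111, 0.994, 0.001], [0.994, 0.111, -0.0], [-0.0, 0.001, -1.0]]
force: [-1.5, 0.3, 5.8]
grip_width: 53.7
gripper_force: 35.9
```

play_rows(steps=[[[0, 0, 0, 0, 0, 0.02, 1], [0, 0, 0, 0, 0, 0.06, 1], [0, 0, 0, 0, 0, 0.11, 1], [0, 0, 0, 0, 0, 0.16, 1], [0, 0, 0, 0, 0, 0.21, 1], [0, 0, 0, 0, 0, 0.25, 1], [0, 0, 0, 0, 0, 0.272, 1], [0, 0, 0, 0, 0, 0.272, 1]]])

```text
t: 12.27
ee_pos: [535.9, 67.4, 197.8]
tcp_rot: [[-0.111, 0.994, 0.005], [0.994, 0.111, 0.001], [0.0, 0.005, -1.0]]
force: [0.1, -0.8, -2.7]
grip_width: 53.6
gripper_force: 37.5
```

play_rows(steps=[[[0, 0, 0, 0.012, 0.04, 0, 1], [0, 0, 0, 0.035, 0.11, 0, 1], [0, 0, 0, 0.06, 0.19, 0, 1], [0, 0, 0, 0.085, 0.27, 0, 1], [0, 0, 0, 0.108, 0.34, 0, 1], [0, 0, 0, 0.124, 0.39, 0, 1], [0, 0, 0, 0.1326, 0.422, 0, 1], [0, 0, 0, 0.1326, 0.422, 0, 1]]])

```text
t: 12.93
ee_pos: [599.1, 284.0, 192.9]
tcp_rot: [[-0.118, 0.993, -0.004], [0.993, 0.118, 0.004], [0.004, -0.003, -1.0]]
force: [-0.7, 0.9, -2.1]
grip_width: 53.4
gripper_force: 37.7
```

play_rows(steps=[[[0, 0, 0, 0, 0, 0, 1], [0, 0, 0, 0, 0, -0.04, 1], [0, 0, 0, 0, 0, -0.1, 1], [0, 0, 0, 0, 0, -0.16, 1], [0, 0, 0, 0, 0, -0.21, 1], [0, 0, 0, 0, 0, -0.25, 1], [0, 0, 0, 0, 0, -0.257, 1], [0, 0, 0, 0, 0, -0.257, 1]]])

```text
t: 13.6
ee_pos: [599.9, 275.2, 64.4]
tcp_rot: [[-0.11, 0.994, -0.004], [0.994, 0.109, -0.004], [-0.003, -0.005, -1.0]]
force: [0.0, 0.1, -2.2]
grip_width: 53.5
gripper_force: 37.7
```

play_rows(steps=[[[0, 0, 0, 0, 0, 0, 1], [0, 0, 0, 0, 0, 0, 1], [0, 0, 0, 0, 0, -0.006, 1], [0, 0, 0, 0, 0, -0.012, 1], [0, 0, 0, 0, 0, -0.017, 1], [0, 0, 0, 0, 0, -0.02, 1], [0, 0, 0, 0, 0, -0.02, 1], [0, 0, 0, 0, 0, -0.02, 1]]])

```text
t: 14.27
ee_pos: [601.0, 277.9, 57.2]
tcp_rot: [[-0.111, 0.994, 0.0], [0.994, 0.111, -0.0], [-0.0, 0.0, -1.0]]
force: [-1.3, -0.9, 2.7]
grip_width: 53.7
gripper_force: 38.0
```

play_rows(steps=[[[0, 0, 0, 0, 0, 0, 1], [0, 0, 0, 0, 0, 0, -1], [0, 0, 0, 0, 0, 0, -1], [0, 0, 0, 0, 0, 0, -1], [0, 0, 0, 0, 0, 0, -1], [0, 0, 0, 0, 0, 0, -1], [0, 0, 0, 0, 0, 0, -1], [0, 0, 0, 0, 0, 0, -1]]])

```text
t: 14.93
ee_pos: [601.0, 278.1, 56.4]
tcp_rot: [[-0.111, 0.994, -0.0], [0.994, 0.111, 0.0], [0.0, -0.0, -1.0]]
force: [-0.3, -0.2, -0.5]
grip_width: 85.5
gripper_force: 0.0
```

play_rows(steps=[[[0, 0, 0, 0, 0, 0.02, -1], [0, 0, 0, 0, 0, 0.07, -1], [0, 0, 0, 0, 0, 0.13, -1], [0, 0, 0, 0, 0, 0.19, -1], [0, 0, 0, 0, 0, 0.24, -1], [0, 0, 0, 0, 0, 0.27, -1], [0, 0, 0, 0, 0, 0.28, -1], [0, 0, 0, 0, 0, 0.28, -1]]])

```text
t: 15.6
ee_pos: [601.7, 278.6, 198.7]
tcp_rot: [[-0.111, 0.994, 0.003], [0.994, 0.111, 0.002], [0.001, 0.004, -1.0]]
force: [0.1, -0.4, -0.3]
grip_width: 85.5
gripper_force: 0.0
```

play_rows(steps=[[[0, 0, 0.0356, -0.02, -0.04, 0, -1], [0, 0, 0.0356, -0.04, -0.09, 0, -1], [0, 0, 0.0356, -0.06, -0.14, 0, -1], [0, 0, 0.0356, -0.08, -0.19, 0, -1], [0, 0, 0.0356, -0.1, -0.24, 0, -1], [0, 0, 0.0356, -0.12, -0.279, 0, -1], [0, 0, 0.0356, -0.12, -0.279, 0, -1]]])

```text
t: 16.18
ee_pos: [538.6, 131.8, 194.5]
tcp_rot: [[-0.215, 0.977, -0.006], [0.977, 0.215, -0.007], [-0.005, -0.007, -1.0]]
force: [-0.0, 0.5, -1.2]
grip_width: 85.2
gripper_force: 0.0
```

play_rows(steps=[[[0, 0, 0, -0.02, -0.04, 0, -1], [0, 0, 0, -0.04, -0.09, 0, -1], [0, 0, 0, -0.06, -0.14, 0, -1], [0, 0, 0, -0.08, -0.19, 0, -1], [0, 0, 0, -0.1, -0.24, 0, -1], [0, 0, 0, -0.1204, -0.279, 0, -1], [0, 0, 0, -0.1204, -0.279, 0, -1], [0, 0, 0, -0.1204, -0.279, 0, -1]]])

```text
t: 16.85
ee_pos: [480.0, -2.0, 195.6]
tcp_rot: [[-0.219, 0.976, -0.002], [0.976, 0.219, -0.0], [0.0, -0.002, -1.0]]
force: [-0.7, 0.6, 0.5]
grip_width: 85.7
gripper_force: 0.0
```

play_rows(steps=[[[0, 0, 0, 0, 0, 0, -1], [0, 0, 0, 0, 0, -0.04, -1], [0, 0, 0, 0, 0, -0.09, -1], [0, 0, 0, 0, 0, -0.14, -1], [0, 0, 0, 0, 0, -0.19, -1], [0, 0, 0, 0, 0, -0.24, -1], [0, 0, 0, 0, 0, -0.275, -1], [0, 0, 0, 0, 0, -0.275, -1]]])

```text
t: 17.52
ee_pos: [478.9, 0.8, 55.8]
tcp_rot: [[-0.225, 0.974, -0.007], [0.974, 0.225, 0.001], [0.002, -0.007, -1.0]]
force: [-0.1, -0.6, 0.3]
grip_width: 85.3
gripper_force: 0.0
```

play_rows(steps=[[[0, 0, 0, 0, 0, 0, -1], [0, 0, 0, 0, 0, 0, -1], [0, 0, 0, 0, 0, 0, -1], [0, 0, 0, 0, 0, 0, 1], [0, 0, 0, 0, 0, 0, 1], [0, 0, 0, 0, 0, 0, 1], [0, 0, 0, 0, 0, 0, 1], [0, 0, 0, 0, 0, 0, 1]]])

```text
t: 18.18
ee_pos: [481.0, -1.2, 59.6]
tcp_rot: [[-0.221, 0.975, 0.001], [0.975, 0.221, -0.0], [-0.001, 0.001, -1.0]]
force: [-1.6, 0.3, 5.9]
grip_width: 43.7
gripper_force: 36.1
```

play_rows(steps=[[[0, 0, 0, 0, 0, 0, 1], [0, 0, 0, 0, 0, 0, 1], [0, 0, 0, 0, 0, 0, 1], [0, 0, 0, 0, 0, 0, 1]]])

```text
t: 18.52
ee_pos: [481.0, -1.2, 59.6]
tcp_rot: [[-0.221, 0.975, 0.001], [0.975, 0.221, -0.0], [-0.001, 0.0, -1.0]]
force: [-0.3, 0.4, 5.3]
grip_width: 43.9
gripper_force: 36.2
```

play_rows(steps=[[[0, 0, 0, 0, 0, 0.02, 1], [0, 0, 0, 0, 0, 0.06, 1], [0, 0, 0, 0, 0, 0.11, 1], [0, 0, 0, 0, 0, 0.16, 1], [0, 0, 0, 0, 0, 0.21, 1], [0, 0, 0, 0, 0, 0.25, 1], [0, 0, 0, 0, 0, 0.272, 1], [0, 0, 0, 0, 0, 0.272, 1]]])

```text
t: 19.18
ee_pos: [482.0, -0.8, 197.4]
tcp_rot: [[-0.221, 0.975, 0.005], [0.975, 0.221, 0.0], [-0.001, 0.005, -1.0]]
force: [0.2, 0.2, -3.4]
grip_width: 43.5
gripper_force: 36.8
```

play_rows(steps=[[[0, 0, 0, 0.0042, 0.03, 0, 1], [0, 0, 0, 0.01, 0.085, 0, 1], [0, 0, 0, 0.016, 0.14, 0, 1], [0, 0, 0, 0.022, 0.195, 0, 1], [0, 0, 0, 0.028, 0.25, 0, 1], [0, 0, 0, 0.034, 0.3, 0, 1], [0, 0, 0, 0.0382, 0.339, 0, 1]]])

```text
t: 19.77
ee_pos: [498.7, 170.8, 193.7]
tcp_rot: [[-0.224, 0.975, -0.003], [0.975, 0.224, 0.001], [0.001, -0.003, -1.0]]
force: [0.1, 0.3, -2.7]
grip_width: 43.4
gripper_force: 36.7
```

play_rows(steps=[[[0, 0, 0, 0.006, 0.055, 0, 1], [0, 0, 0, 0.012, 0.11, 0, 1], [0, 0, 0, 0.018, 0.165, 0, 1], [0, 0, 0, 0.024, 0.22, 0, 1], [0, 0, 0, 0.03, 0.27, 0, 1], [0, 0, 0, 0.036, 0.315, 0, 1], [0, 0, 0, 0.0382, 0.339, 0, 1], [0, 0, 0, 0.0382, 0.339, 0, 1]]])

```text
t: 20.43
ee_pos: [517.1, 341.4, 193.6]
tcp_rot: [[-0.226, 0.974, -0.003], [0.974, 0.226, 0.002], [0.002, -0.003, -1.0]]
force: [-0.1, 1.4, -2.3]
grip_width: 43.8
gripper_force: 36.7
```

play_rows(steps=[[[0, 0, 0, 0, 0, 0, 1], [0, 0, 0, 0, 0, -0.04, 1], [0, 0, 0, 0, 0, -0.1, 1], [0, 0, 0, 0, 0, -0.16, 1], [0, 0, 0, 0, 0, -0.21, 1], [0, 0, 0, 0, 0, -0.25, 1], [0, 0, 0, 0, 0, -0.257, 1], [0, 0, 0, 0, 0, -0.257, 1]]])

```text
t: 21.1
ee_pos: [518.7, 334.9, 65.0]
tcp_rot: [[-0.219, 0.976, -0.003], [0.976, 0.219, -0.004], [-0.003, -0.004, -1.0]]
force: [0.9, -0.3, -2.2]
grip_width: 43.5
gripper_force: 36.6
```

play_rows(steps=[[[0, 0, 0, 0, 0, 0, 1], [0, 0, 0, 0, 0, 0, 1], [0, 0, 0, 0, 0, -0.006, 1], [0, 0, 0, 0, 0, -0.012, 1], [0, 0, 0, 0, 0, -0.017, 1], [0, 0, 0, 0, 0, -0.02, 1], [0, 0, 0, 0, 0, -0.02, 1], [0, 0, 0, 0, 0, -0.02, 1]]])

```text
t: 21.77
ee_pos: [519.0, 338.0, 56.7]
tcp_rot: [[-0.221, 0.975, 0.0], [0.975, 0.221, -0.0], [-0.0, 0.0, -1.0]]
force: [-1.0, -0.1, 0.0]
grip_width: 43.9
gripper_force: 36.9
```

play_rows(steps=[[[0, 0, 0, 0, 0, 0, 1], [0, 0, 0, 0, 0, 0, -1], [0, 0, 0, 0, 0, 0, -1], [0, 0, 0, 0, 0, 0, -1], [0, 0, 0, 0, 0, 0, -1], [0, 0, 0, 0, 0, 0, -1], [0, 0, 0, 0, 0, 0, -1], [0, 0, 0, 0, 0, 0, -1]]])

```text
t: 22.43
ee_pos: [519.1, 338.0, 56.5]
tcp_rot: [[-0.221, 0.975, 0.0], [0.975, 0.221, 0.0], [0.0, 0.0, -1.0]]
force: [-0.7, 0.0, 0.7]
grip_width: 85.3
gripper_force: 0.0
```

play_rows(steps=[[[0, 0, 0, 0, 0, 0.02, -1], [0, 0, 0, 0, 0, 0.07, -1], [0, 0, 0, 0, 0, 0.13, -1], [0, 0, 0, 0, 0, 0.19, -1], [0, 0, 0, 0, 0, 0.24, -1], [0, 0, 0, 0, 0, 0.27, -1], [0, 0, 0, 0, 0, 0.28, -1], [0, 0, 0, 0, 0, 0.28, -1]]])

```text
t: 23.1
ee_pos: [519.6, 338.6, 198.5]
tcp_rot: [[-0.221, 0.975, 0.003], [0.975, 0.221, 0.002], [0.001, 0.003, -1.0]]
force: [0.2, -0.1, -0.0]
grip_width: 85.6
gripper_force: 0.0
```

play_rows(steps=[[[0, 0, -0.0356, 0.004, -0.055, 0, -1], [0, 0, -0.0356, 0.008, -0.11, 0, -1], [0, 0, -0.0356, 0.012, -0.165, 0, -1], [0, 0, -0.0356, 0.016, -0.22, 0, -1], [0, 0, -0.0356, 0.02, -0.275, 0, -1], [0, 0, -0.0356, 0.026, -0.332, 0, -1], [0, 0, -0.0356, 0.026, -0.332, 0, -1]]])

```text
t: 23.68
ee_pos: [532.5, 162.8, 194.2]
tcp_rot: [[-0.101, 0.995, -0.004], [0.995, 0.101, -0.008], [-0.008, -0.005, -1.0]]
force: [0.4, -0.7, -0.1]
grip_width: 85.6
gripper_force: 0.0
```

play_rows(steps=[[[0, 0, 0, 0.004, -0.055, 0, -1], [0, 0, 0, 0.008, -0.11, 0, -1], [0, 0, 0, 0.012, -0.165, 0, -1], [0, 0, 0, 0.016, -0.22, 0, -1], [0, 0, 0, 0.02, -0.275, 0, -1], [0, 0, 0, 0.026, -0.332, 0, -1], [0, 0, 0, 0.026, -0.332, 0, -1], [0, 0, 0, 0.026, -0.332, 0, -1]]])

```text
t: 24.35
ee_pos: [544.2, 3.3, 194.9]
tcp_rot: [[-0.106, 0.994, -0.003], [0.994, 0.106, -0.001], [-0.001, -0.003, -1.0]]
force: [0.2, 1.3, 0.3]
grip_width: 85.4
gripper_force: 0.0
```

Run:
```python
from h import *
c=cam("scene"); save(c,"s3.png"); c=cam("wrist"); save(c,"w3.png"); s=r.observe(); print(s["ee_pos"],s["t"]); print(proj(c,(545,6,36)))
im=cv2.cvtColor(c["pixels"],cv2.COLOR_RGB2HSV); m=cv2.inRange(im,(20,140,100),(32,255,255)); k=max(cv2.findContours(m,0,1)[0],key=cv2.contourArea); (u,v),q=cv2.minEnclosingCircle(k); print(u,v,q,ray(c,u,v,36))
```

```text
[544.33087018   7.04152334 195.62959226] 24.45
(np.float64(319.47569610531957), np.float64(221.85030653355653))
319.0 219.5 22.67717933654785 [544.35313131   8.04266725  36.        ]
```

View pics/s3.png

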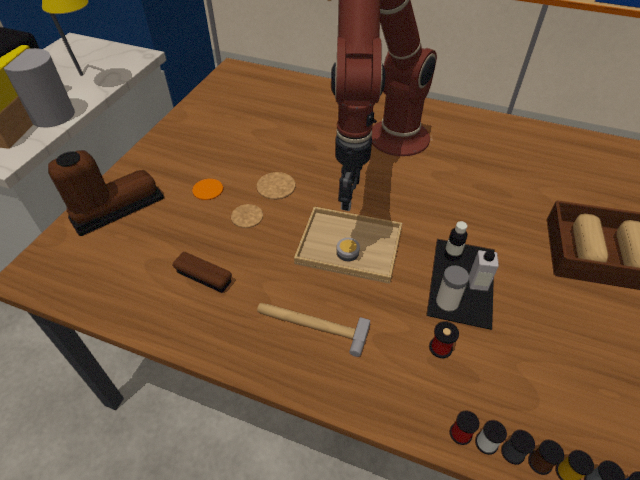

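All three stand upright on the mat: bottle (457,240), jar (452,288), can (484,270). The tin is alone at (347,249), so I'll grasp it now.

play_rows(steps=[[[0, 0, 0, 0, 0, -0.04, -1], [0, 0, 0, 0, 0, -0.1, -1], [0, 0, 0, 0, 0, -0.16, -1], [0, 0, 0, 0, 0, -0.22, -1], [0, 0, 0, 0, 0, -0.28, -1], [0, 0, 0, 0, 0, -0.32, -1], [0, 0, 0, 0, 0, -0.34, -1], [0, 0, 0, 0, 0, -0.34, -1]]])

```text
t: 25.12
ee_pos: [543.2, 7.6, 24.3]
tcp_rot: [[-0.114, 0.993, -0.005], [0.993, 0.114, 0.001], [0.001, -0.005, -1.0]]
force: [-0.2, -1.0, 0.3]
grip_width: 85.2
gripper_force: 0.0
```

play_rows(steps=[[[0, 0, 0, 0, 0, 0, -1], [0, 0, 0, 0, 0, -0.008, -1], [0, 0, 0, 0, 0, -0.016, -1], [0, 0, 0, 0, 0, -0.024, -1], [0, 0, 0, 0, 0, -0.033, -1], [0, 0, 0, 0, 0, -0.033, -1], [0, 0, 0, 0, 0, -0.033, -1], [0, 0, 0, 0, 0, -0.033, -1]]])

```text
t: 25.78
ee_pos: [545.1, 6.0, 10.1]
tcp_rot: [[-0.111, 0.994, 0.0], [0.994, 0.111, 0.0], [0.0, 0.0, -1.0]]
force: [-0.5, 0.1, -0.1]
grip_width: 85.7
gripper_force: 0.0
```

play_rows(steps=[[[0, 0, 0, 0, 0, 0, 1], [0, 0, 0, 0, 0, 0, 1], [0, 0, 0, 0, 0, 0, 1], [0, 0, 0, 0, 0, 0, 1], [0, 0, 0, 0, 0, 0, 1], [0, 0, 0, 0, 0, 0, 1], [0, 0, 0, 0, 0, 0, 1], [0, 0, 0, 0, 0, 0, 1]]])

```text
t: 26.45
ee_pos: [545.3, 6.0, 10.4]
tcp_rot: [[-0.111, 0.994, 0.001], [0.994, 0.111, -0.0], [-0.0, 0.001, -1.0]]
force: [-0.9, -0.7, 5.2]
grip_width: 58.6
gripper_force: 37.5
```

play_rows(steps=[[[0, 0, 0, 0, 0, 0.02, 1], [0, 0, 0, 0, 0, 0.06, 1], [0, 0, 0, 0, 0, 0.1, 1], [0, 0, 0, 0, 0, 0.14, 1], [0, 0, 0, 0, 0, 0.18, 1], [0, 0, 0, 0, 0, 0.2, 1], [0, 0, 0, 0, 0, 0.2, 1], [0, 0, 0, 0, 0, 0.2, 1]]])

```text
t: 27.12
ee_pos: [544.8, 5.8, 109.9]
tcp_rot: [[-0.111, 0.994, 0.0], [0.994, 0.111, -0.0], [-0.0, 0.0, -1.0]]
force: [0.6, 0.1, -1.8]
grip_width: 58.7
gripper_force: 37.9
```

play_rows(steps=[[[0, 0, 0, -0.003, -0.03, 0, 1], [0, 0, 0, -0.008, -0.08, 0, 1], [0, 0, 0, -0.013, -0.13, 0, 1], [0, 0, 0, -0.018, -0.18, 0, 1], [0, 0, 0, -0.023, -0.23, 0, 1], [0, 0, 0, -0.028, -0.28, 0, 1], [0, 0, 0, -0.0305, -0.309, 0, 1]]])

```text
t: 27.7
ee_pos: [527.7, -152.4, 107.9]
tcp_rot: [[-0.107, 0.994, -0.005], [0.994, 0.107, -0.001], [-0.001, -0.005, -1.0]]
force: [-0.0, -0.1, -1.0]
grip_width: 58.6
gripper_force: 37.9
```

play_rows(steps=[[[0, 0, 0, -0.005, -0.05, 0, 1], [0, 0, 0, -0.01, -0.1, 0, 1], [0, 0, 0, -0.015, -0.15, 0, 1], [0, 0, 0, -0.02, -0.2, 0, 1], [0, 0, 0, -0.025, -0.25, 0, 1], [0, 0, 0, -0.029, -0.29, 0, 1], [0, 0, 0, -0.0305, -0.309, 0, 1], [0, 0, 0, -0.0305, -0.309, 0, 1]]])

```text
t: 28.37
ee_pos: [512.6, -306.0, 108.1]
tcp_rot: [[-0.106, 0.994, -0.003], [0.994, 0.106, -0.0], [-0.0, -0.003, -1.0]]
force: [-1.1, 0.1, -1.0]
grip_width: 58.9
gripper_force: 37.9
```

play_rows(steps=[[[0, 0, 0, 0, 0, 0, 1], [0, 0, 0, 0, 0, 0, 1], [0, 0, 0, 0, 0, -0.04, 1], [0, 0, 0, 0, 0, -0.08, 1], [0, 0, 0, 0, 0, -0.12, 1], [0, 0, 0, 0, 0, -0.16, 1], [0, 0, 0, 0, 0, -0.18, 1], [0, 0, 0, 0, 0, -0.18, 1]]])

```text
t: 29.03
ee_pos: [513.4, -300.3, 17.8]
tcp_rot: [[-0.114, 0.993, -0.004], [0.993, 0.114, 0.003], [0.004, -0.004, -1.0]]
force: [-0.9, 0.4, -1.1]
grip_width: 58.7
gripper_force: 37.9
```

play_rows(steps=[[[0, 0, 0, 0, 0, 0, 1], [0, 0, 0, 0, 0, 0, 1], [0, 0, 0, 0, 0, -0.008, 1], [0, 0, 0, 0, 0, -0.015, 1], [0, 0, 0, 0, 0, -0.02, 1], [0, 0, 0, 0, 0, -0.023, 1], [0, 0, 0, 0, 0, -0.023, 1], [0, 0, 0, 0, 0, -0.023, 1]]])

```text
t: 29.7
ee_pos: [514.5, -303.1, 8.5]
tcp_rot: [[-0.111, 0.994, -0.0], [0.994, 0.111, -0.0], [-0.0, -0.0, -1.0]]
force: [-0.1, -0.7, -0.2]
grip_width: 58.4
gripper_force: 38.0
```

play_rows(steps=[[[0, 0, 0, 0, 0, 0, 1], [0, 0, 0, 0, 0, 0, -1], [0, 0, 0, 0, 0, 0, -1], [0, 0, 0, 0, 0, 0, -1], [0, 0, 0, 0, 0, 0, -1], [0, 0, 0, 0, 0, 0, -1], [0, 0, 0, 0, 0, 0, -1], [0, 0, 0, 0, 0, 0, -1]]])

```text
t: 30.37
ee_pos: [514.6, -303.0, 8.5]
tcp_rot: [[-0.111, 0.994, 0.0], [0.994, 0.111, -0.0], [-0.0, 0.0, -1.0]]
force: [0.6, -0.1, 0.1]
grip_width: 85.4
gripper_force: 0.0
```

play_rows(steps=[[[0, 0, 0, 0, 0, 0.02, -1], [0, 0, 0, 0, 0, 0.08, -1], [0, 0, 0, 0, 0, 0.14, -1], [0, 0, 0, 0, 0, 0.2, -1], [0, 0, 0, 0, 0, 0.26, -1], [0, 0, 0, 0, 0, 0.32, -1], [0, 0, 0, 0, 0, 0.376, -1], [0, 0, 0, 0, 0, 0.376, -1]]])

```text
t: 31.03
ee_pos: [518.2, -303.8, 203.8]
tcp_rot: [[-0.111, 0.994, 0.012], [0.994, 0.111, -0.006], [-0.007, 0.011, -1.0]]
force: [1.0, 0.1, 0.7]
grip_width: 85.6
gripper_force: 0.0
```

Run:
```python
from h import *
c=cam("wrist"); save(c,"w4.png"); s=r.observe(); print(s["ee_pos"],s["t"]); print(proj(c,(514.5,-303,34)))
im=cv2.cvtColor(c["pixels"],cv2.COLOR_RGB2HSV); m=cv2.inRange(im,(20,140,100),(32,255,255)); k=max(cv2.findContours(m,0,1)[0],key=cv2.contourArea); (u,v),q=cv2.minEnclosingCircle(k); print(u,v,q,ray(c,u,v,34))
```

```text
[ 516.67271494 -303.43456702  200.91054543] 31.0833
(np.float64(312.0128114548948), np.float64(216.70543110797533))
311.0 207.0 20.025083541870117 [ 512.65258522 -294.28257461   34.        ]
```

View pics/w4.png

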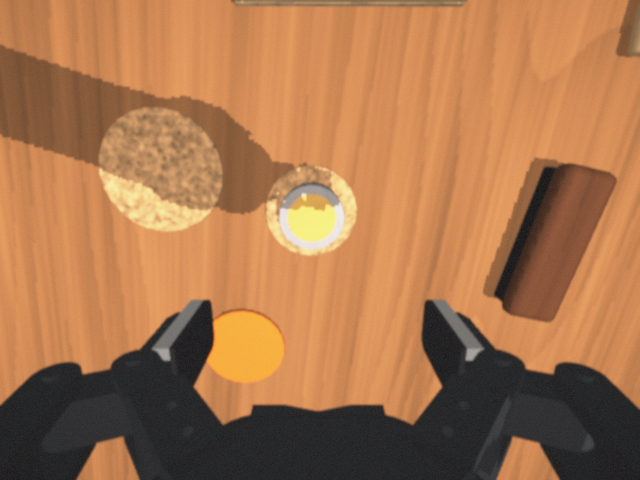

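The tin (312,217) lies inside the pad outline (centre about 311,210), but may be off-centre. I'll compute how far.

Run:
```python
from h import *
c=cam("wrist"); print(r.observe()["ee_pos"])
im=cv2.cvtColor(c["pixels"],cv2.COLOR_RGB2BGR); save(c,"w5.png")
for p in((514.5,-303,34),(514.5,-303,6)): print(proj(c,p))
b=cv2.GaussianBlur(im,(5,5),0).astype(int); 
# scan edge profiles across the pad through its centre
hs=cv2.cvtColor(im,cv2.COLOR_BGR2HSV)
print("col312",[(v,*hs[v,312]) for v in list(range(156,190,3))+list(range(240,266,3))])
print("row212",[(u,*hs[212,u]) for u in list(range(258,290,3))+list(range(334,366,3))])
```

```text
[ 515.06879789 -303.14275586  198.49516906]
(np.float64(314.44074769217065), np.float64(218.46553906271927))
(np.float64(314.5096928327497), np.float64(212.14786130922977))
col312 [(156, np.uint8(13), np.uint8(147), np.uint8(218)), (159, np.uint8(13), np.uint8(148), np.uint8(219)), (162, np.uint8(13), np.uint8(147), np.uint8(219)), (165, np.uint8(13), np.uint8(148), np.uint8(210)), (168, np.uint8(14), np.uint8(120), np.uint8(168)), (171, np.uint8(14), np.uint8(126), np.uint8(205)), (174, np.uint8(14), np.uint8(127), np.uint8(209)), (177, np.uint8(15), np.uint8(126), np.uint8(190)), (180, np.uint8(15), np.uint8(126), np.uint8(188)), (183, np.uint8(14), np.uint8(116), np.uint8(156)), (186, np.uint8(10), np.uint8(17), np.uint8(132)), (189, np.uint8(11), np.uint8(17), np.uint8(164)), (240, np.uint8(28), np.uint8(121), np.uint8(247)), (243, np.uint8(25), np.uint8(68), np.uint8(246)), (246, np.uint8(9), np.uint8(11), np.uint8(234)), (249, np.uint8(9), np.uint8(14), np.uint8(234)), (252, np.uint8(22), np.uint8(85), np.uint8(246)), (255, np.uint8(22), np.uint8(97), np.uint8(246)), (258, np.u
[... 563 characters left out ...]
, np.uint8(11), np.uint8(24), np.uint8(219)), (285, np.uint8(12), np.uint8(11), np.uint8(233)), (288, np.uint8(12), np.uint8(11), np.uint8(233)), (334, np.uint8(28), np.uint8(121), np.uint8(247)), (337, np.uint8(24), np.uint8(55), np.uint8(246)), (340, np.uint8(11), np.uint8(9), np.uint8(239)), (343, np.uint8(11), np.uint8(9), np.uint8(240)), (346, np.uint8(14), np.uint8(63), np.uint8(228)), (349, np.uint8(21), np.uint8(102), np.uint8(245)), (352, np.uint8(22), np.uint8(100), np.uint8(246)), (355, np.uint8(21), np.uint8(104), np.uint8(245)), (358, np.uint8(17), np.uint8(119), np.uint8(240)), (361, np.uint8(12), np.uint8(147), np.uint8(214)), (364, np.uint8(13), np.uint8(147), np.uint8(213))]
```

The tin is centred on the pad: predicted and seen centres agree to about 1 px. Next I return the jar.

play_rows(steps=[[[0, 0, 0, 0.01, 0.07, 0, -1], [0, 0, 0, 0.022, 0.148, 0, -1], [0, 0, 0, 0.034, 0.226, 0, -1], [0, 0, 0, 0.046, 0.304, 0, -1], [0, 0, 0, 0.058, 0.382, 0, -1], [0, 0, 0, 0.07, 0.46, 0, -1], [0, 0, 0, 0.08, 0.53, 0, -1], [0, 0, 0, 0.0865, 0.581, 0, -1]]])

```text
t: 31.8
ee_pos: [556.7, -8.0, 195.5]
tcp_rot: [[-0.116, 0.993, -0.003], [0.993, 0.116, 0.002], [0.002, -0.002, -1.0]]
force: [0.6, -0.3, -0.8]
grip_width: 85.6
gripper_force: 0.0
```

play_rows(steps=[[[0, 0, 0, 0.011, 0.075, 0, -1], [0, 0, 0, 0.022, 0.15, 0, -1], [0, 0, 0, 0.033, 0.225, 0, -1], [0, 0, 0, 0.045, 0.3, 0, -1], [0, 0, 0, 0.057, 0.38, 0, -1], [0, 0, 0, 0.069, 0.46, 0, -1], [0, 0, 0, 0.08, 0.53, 0, -1], [0, 0, 0, 0.0865, 0.581, 0, -1]]])

```text
t: 32.47
ee_pos: [599.3, 282.2, 194.8]
tcp_rot: [[-0.115, 0.993, -0.003], [0.993, 0.115, 0.001], [0.001, -0.003, -1.0]]
force: [0.2, -0.3, -0.4]
grip_width: 85.7
gripper_force: 0.0
```

play_rows(steps=[[[0, 0, 0, 0, 0, 0, -1], [0, 0, 0, 0, 0, 0, -1], [0, 0, 0, 0, 0, 0, -1], [0, 0, 0, 0, 0, 0, -1]]])

```text
t: 32.8
ee_pos: [601.3, 275.4, 195.6]
tcp_rot: [[-0.109, 0.994, -0.001], [0.994, 0.109, -0.003], [-0.003, -0.001, -1.0]]
force: [-0.1, -0.2, 0.6]
grip_width: 85.4
gripper_force: 0.0
```

play_rows(steps=[[[0, 0, 0, 0, 0, -0.03, -1], [0, 0, 0, 0, 0, -0.08, -1], [0, 0, 0, 0, 0, -0.13, -1], [0, 0, 0, 0, 0, -0.18, -1], [0, 0, 0, 0, 0, -0.23, -1], [0, 0, 0, 0, 0, -0.26, -1], [0, 0, 0, 0, 0, -0.28, -1], [0, 0, 0, 0, 0, -0.28, -1]]])

```text
t: 33.47
ee_pos: [600.1, 275.3, 54.0]
tcp_rot: [[-0.109, 0.994, -0.004], [0.994, 0.109, -0.003], [-0.003, -0.004, -1.0]]
force: [-0.7, -0.3, 0.3]
grip_width: 85.1
gripper_force: 0.0
```

play_rows(steps=[[[0, 0, 0, 0, 0, 0, -1], [0, 0, 0, 0, 0, 0, -1], [0, 0, 0, 0, 0, 0, -1], [0, 0, 0, 0, 0, 0, 1], [0, 0, 0, 0, 0, 0, 1], [0, 0, 0, 0, 0, 0, 1], [0, 0, 0, 0, 0, 0, 1], [0, 0, 0, 0, 0, 0, 1]]])

```text
t: 34.13
ee_pos: [601.3, 278.2, 57.4]
tcp_rot: [[-0.111, 0.994, 0.001], [0.994, 0.111, 0.0], [0.0, 0.001, -1.0]]
force: [-0.8, -0.6, 5.0]
grip_width: 53.7
gripper_force: 36.4
```

play_rows(steps=[[[0, 0, 0, 0, 0, 0, 1], [0, 0, 0, 0, 0, 0, 1], [0, 0, 0, 0, 0, 0, 1], [0, 0, 0, 0, 0, 0, 1]]])

```text
t: 34.47
ee_pos: [601.2, 278.2, 57.3]
tcp_rot: [[-0.111, 0.994, 0.001], [0.994, 0.111, 0.0], [0.0, 0.001, -1.0]]
force: [-0.9, -0.1, 5.2]
grip_width: 53.8
gripper_force: 36.5
```

play_rows(steps=[[[0, 0, 0, 0, 0, 0.02, 1], [0, 0, 0, 0, 0, 0.06, 1], [0, 0, 0, 0, 0, 0.11, 1], [0, 0, 0, 0, 0, 0.16, 1], [0, 0, 0, 0, 0, 0.21, 1], [0, 0, 0, 0, 0, 0.26, 1], [0, 0, 0, 0, 0, 0.28, 1], [0, 0, 0, 0, 0, 0.28, 1]]])

```text
t: 35.13
ee_pos: [602.1, 279.0, 199.2]
tcp_rot: [[-0.111, 0.994, 0.005], [0.994, 0.111, 0.003], [0.002, 0.005, -1.0]]
force: [0.6, -0.1, -3.7]
grip_width: 53.4
gripper_force: 37.7
```

play_rows(steps=[[[0, 0, 0, -0.012, -0.04, 0, 1], [0, 0, 0, -0.035, -0.11, 0, 1], [0, 0, 0, -0.06, -0.19, 0, 1], [0, 0, 0, -0.085, -0.27, 0, 1], [0, 0, 0, -0.108, -0.34, 0, 1], [0, 0, 0, -0.124, -0.39, 0, 1], [0, 0, 0, -0.1326, -0.422, 0, 1], [0, 0, 0, -0.1326, -0.422, 0, 1]]])

```text
t: 35.8
ee_pos: [532.2, 60.1, 193.9]
tcp_rot: [[-0.103, 0.995, -0.007], [0.995, 0.103, -0.006], [-0.005, -0.007, -1.0]]
force: [-0.5, -0.2, -2.9]
grip_width: 53.8
gripper_force: 37.9
```

play_rows(steps=[[[0, 0, 0, 0, 0, 0, 1], [0, 0, 0, 0, 0, -0.04, 1], [0, 0, 0, 0, 0, -0.1, 1], [0, 0, 0, 0, 0, -0.16, 1], [0, 0, 0, 0, 0, -0.21, 1], [0, 0, 0, 0, 0, -0.24, 1], [0, 0, 0, 0, 0, -0.25, 1], [0, 0, 0, 0, 0, -0.25, 1]]])

```text
t: 36.47
ee_pos: [533.6, 68.5, 69.6]
tcp_rot: [[-0.114, 0.994, -0.004], [0.994, 0.114, 0.001], [0.001, -0.004, -1.0]]
force: [-0.9, -0.4, -2.3]
grip_width: 53.5
gripper_force: 37.9
```

play_rows(steps=[[[0, 0, 0, 0, 0, 0, 1], [0, 0, 0, 0, 0, 0, 1], [0, 0, 0, 0, 0, -0.008, 1], [0, 0, 0, 0, 0, -0.016, 1], [0, 0, 0, 0, 0, -0.022, 1], [0, 0, 0, 0, 0, -0.024, 1], [0, 0, 0, 0, 0, -0.024, 1], [0, 0, 0, 0, 0, -0.024, 1]]])

```text
t: 37.13
ee_pos: [534.9, 67.3, 60.3]
tcp_rot: [[-0.111, 0.994, 0.001], [0.994, 0.111, 0.0], [-0.0, 0.001, -1.0]]
force: [-2.6, -0.6, 5.0]
grip_width: 53.8
gripper_force: 38.1
```

play_rows(steps=[[[0, 0, 0, 0, 0, 0, 1], [0, 0, 0, 0, 0, 0, 1], [0, 0, 0, 0, 0, 0, -1], [0, 0, 0, 0, 0, 0, -1], [0, 0, 0, 0, 0, 0, -1], [0, 0, 0, 0, 0, 0, -1], [0, 0, 0, 0, 0, 0, -1], [0, 0, 0, 0, 0, 0, -1]]])

```text
t: 37.8
ee_pos: [534.8, 67.0, 59.4]
tcp_rot: [[-0.111, 0.994, -0.0], [0.994, 0.111, 0.0], [0.0, -0.0, -1.0]]
force: [-0.5, 0.3, 0.2]
grip_width: 85.5
gripper_force: 0.0
```

play_rows(steps=[[[0, 0, 0, 0, 0, 0, -1], [0, 0, 0, 0, 0, 0.03, -1], [0, 0, 0, 0, 0, 0.08, -1], [0, 0, 0, 0, 0, 0.13, -1], [0, 0, 0, 0, 0, 0.18, -1], [0, 0, 0, 0, 0, 0.23, -1], [0, 0, 0, 0, 0, 0.274, -1], [0, 0, 0, 0, 0, 0.274, -1]]])

```text
t: 38.47
ee_pos: [537.4, 68.1, 201.0]
tcp_rot: [[-0.111, 0.994, 0.009], [0.994, 0.111, 0.002], [0.001, 0.009, -1.0]]
force: [0.7, 0.8, 0.4]
grip_width: 85.4
gripper_force: 0.0
```

play_rows(steps=[[[0, 0, 0, -0.02, 0.05, 0, -1], [0, 0, 0, -0.05, 0.12, 0, -1], [0, 0, 0, -0.08, 0.19, 0, -1], [0, 0, 0, -0.11, 0.26, 0, -1], [0, 0, 0, -0.14, 0.33, 0, -1], [0, 0, 0, -0.1654, 0.3904, 0, -1], [0, 0, 0, -0.1654, 0.3904, 0, -1], [0, 0, 0, -0.1654, 0.3904, 0, -1]]])

```text
t: 39.13
ee_pos: [450.3, 264.5, 196.1]
tcp_rot: [[-0.117, 0.993, -0.001], [0.993, 0.117, 0.0], [0.001, -0.001, -1.0]]
force: [0.6, -0.8, 0.4]
grip_width: 85.2
gripper_force: 0.0
```

play_rows(steps=[[[0, 0, 0, 0, 0, 0, -1], [0, 0, 0, 0, 0, -0.04, -1], [0, 0, 0, 0, 0, -0.09, -1], [0, 0, 0, 0, 0, -0.14, -1], [0, 0, 0, 0, 0, -0.19, -1], [0, 0, 0, 0, 0, -0.24, -1], [0, 0, 0, 0, 0, -0.28, -1], [0, 0, 0, 0, 0, -0.28, -1]]])

```text
t: 39.8
ee_pos: [450.8, 258.0, 52.6]
tcp_rot: [[-0.108, 0.994, -0.007], [0.994, 0.108, -0.006], [-0.005, -0.007, -1.0]]
force: [-0.0, -1.2, -0.4]
grip_width: 85.2
gripper_force: 0.0
```

play_rows(steps=[[[0, 0, 0, 0, 0, 0, -1], [0, 0, 0, 0, 0, 0, -1], [0, 0, 0, 0, 0, 0, -1], [0, 0, 0, 0, 0, 0, -1], [0, 0, 0, 0, 0, 0, 1], [0, 0, 0, 0, 0, 0, 1], [0, 0, 0, 0, 0, 0, 1], [0, 0, 0, 0, 0, 0, 1]]])

```text
t: 40.47
ee_pos: [452.3, 262.4, 56.9]
tcp_rot: [[-0.111, 0.994, 0.001], [0.994, 0.111, 0.0], [0.0, 0.001, -1.0]]
force: [0.5, 0.9, 3.1]
grip_width: 40.8
gripper_force: 35.0
```

play_rows(steps=[[[0, 0, 0, 0, 0, 0, 1], [0, 0, 0, 0, 0, 0, 1], [0, 0, 0, 0, 0, 0, 1], [0, 0, 0, 0, 0, 0, 1], [0, 0, 0, 0, 0, 0, 1], [0, 0, 0, 0, 0, 0, 1]]])

```text
t: 40.97
ee_pos: [452.3, 262.4, 56.9]
tcp_rot: [[-0.111, 0.994, 0.001], [0.994, 0.111, 0.0], [0.0, 0.001, -1.0]]
force: [0.1, -0.6, 5.5]
grip_width: 40.9
gripper_force: 35.3
```

play_rows(steps=[[[0, 0, 0, 0, 0, 0.02, 1], [0, 0, 0, 0, 0, 0.06, 1], [0, 0, 0, 0, 0, 0.11, 1], [0, 0, 0, 0, 0, 0.16, 1], [0, 0, 0, 0, 0, 0.21, 1], [0, 0, 0, 0, 0, 0.26, 1], [0, 0, 0, 0, 0, 0.28, 1], [0, 0, 0, 0, 0, 0.28, 1]]])

```text
t: 41.63
ee_pos: [453.0, 263.2, 198.8]
tcp_rot: [[-0.111, 0.994, 0.004], [0.994, 0.111, 0.003], [0.002, 0.005, -1.0]]
force: [-0.2, -1.0, -0.6]
grip_width: 41.2
gripper_force: 35.8
```

play_rows(steps=[[[0, 0, 0, 0.01, -0.03, 0, 1], [0, 0, 0, 0.026, -0.084, 0, 1], [0, 0, 0, 0.042, -0.138, 0, 1], [0, 0, 0, 0.058, -0.192, 0, 1], [0, 0, 0, 0.074, -0.246, 0, 1], [0, 0, 0, 0.088, -0.29, 0, 1], [0, 0, 0, 0.097, -0.318, 0, 1]]])

```text
t: 42.22
ee_pos: [500.0, 99.0, 194.2]
tcp_rot: [[-0.107, 0.994, -0.004], [0.994, 0.107, -0.003], [-0.002, -0.005, -1.0]]
force: [-0.2, 0.1, -1.9]
grip_width: 41.0
gripper_force: 35.7
```

play_rows(steps=[[[0, 0, 0, 0.01, -0.03, 0, 1], [0, 0, 0, 0.026, -0.084, 0, 1], [0, 0, 0, 0.042, -0.138, 0, 1], [0, 0, 0, 0.058, -0.192, 0, 1], [0, 0, 0, 0.074, -0.246, 0, 1], [0, 0, 0, 0.088, -0.29, 0, 1], [0, 0, 0, 0.097, -0.318, 0, 1], [0, 0, 0, 0.097, -0.318, 0, 1]]])

```text
t: 42.88
ee_pos: [548.4, -61.3, 193.8]
tcp_rot: [[-0.104, 0.995, -0.004], [0.995, 0.104, -0.003], [-0.002, -0.004, -1.0]]
force: [0.1, 0.1, -1.7]
grip_width: 41.1
gripper_force: 35.7
```

play_rows(steps=[[[0, 0, 0, 0, 0, 0, 1], [0, 0, 0, 0, 0, -0.04, 1], [0, 0, 0, 0, 0, -0.1, 1], [0, 0, 0, 0, 0, -0.16, 1], [0, 0, 0, 0, 0, -0.21, 1], [0, 0, 0, 0, 0, -0.24, 1], [0, 0, 0, 0, 0, -0.25, 1], [0, 0, 0, 0, 0, -0.25, 1]]])

```text
t: 43.55
ee_pos: [547.4, -53.8, 69.9]
tcp_rot: [[-0.114, 0.993, -0.004], [0.993, 0.114, 0.001], [0.002, -0.004, -1.0]]
force: [0.2, 0.6, -0.7]
grip_width: 41.2
gripper_force: 35.7
```

play_rows(steps=[[[0, 0, 0, 0, 0, 0, 1], [0, 0, 0, 0, 0, 0, 1], [0, 0, 0, 0, 0, -0.008, 1], [0, 0, 0, 0, 0, -0.016, 1], [0, 0, 0, 0, 0, -0.022, 1], [0, 0, 0, 0, 0, -0.024, 1], [0, 0, 0, 0, 0, -0.024, 1], [0, 0, 0, 0, 0, -0.024, 1]]])

```text
t: 44.22
ee_pos: [549.1, -55.9, 60.0]
tcp_rot: [[-0.111, 0.994, 0.0], [0.994, 0.111, -0.0], [-0.0, 0.0, -1.0]]
force: [-0.7, -0.3, 3.4]
grip_width: 41.0
gripper_force: 36.0
```

play_rows(steps=[[[0, 0, 0, 0, 0, 0, 1], [0, 0, 0, 0, 0, 0, 1], [0, 0, 0, 0, 0, 0, -1], [0, 0, 0, 0, 0, 0, -1], [0, 0, 0, 0, 0, 0, -1], [0, 0, 0, 0, 0, 0, -1], [0, 0, 0, 0, 0, 0, -1], [0, 0, 0, 0, 0, 0, -1]]])

```text
t: 44.88
ee_pos: [549.0, -55.7, 59.3]
tcp_rot: [[-0.111, 0.994, -0.0], [0.994, 0.111, 0.0], [0.0, -0.0, -1.0]]
force: [1.3, -0.4, 0.4]
grip_width: 85.5
gripper_force: 0.0
```

play_rows(steps=[[[0, 0, 0, 0, 0, 0, -1], [0, 0, 0, 0, 0, 0.03, -1], [0, 0, 0, 0, 0, 0.08, -1], [0, 0, 0, 0, 0, 0.13, -1], [0, 0, 0, 0, 0, 0.18, -1], [0, 0, 0, 0, 0, 0.23, -1], [0, 0, 0, 0, 0, 0.274, -1], [0, 0, 0, 0, 0, 0.274, -1]]])

```text
t: 45.55
ee_pos: [551.9, -55.3, 201.2]
tcp_rot: [[-0.111, 0.994, 0.01], [0.994, 0.111, -0.0], [-0.001, 0.009, -1.0]]
force: [0.5, 0.4, 0.8]
grip_width: 85.5
gripper_force: 0.0
```

play_rows(steps=[[[0, 0, 0.0356, -0.004, 0.05, 0, -1], [0, 0, 0.0356, -0.009, 0.11, 0, -1], [0, 0, 0.0356, -0.014, 0.17, 0, -1], [0, 0, 0.0356, -0.019, 0.23, 0, -1], [0, 0, 0.0356, -0.024, 0.29, 0, -1], [0, 0, 0.0356, -0.028, 0.35, 0, -1], [0, 0, 0.0356, -0.03, 0.3938, 0, -1]]])

```text
t: 46.13
ee_pos: [532.8, 144.4, 196.0]
tcp_rot: [[-0.224, 0.974, -0.001], [0.974, 0.224, 0.001], [0.002, -0.001, -1.0]]
force: [-0.8, 0.2, -1.3]
grip_width: 85.4
gripper_force: 0.0
```

play_rows(steps=[[[0, 0, 0, -0.005, 0.06, 0, -1], [0, 0, 0, -0.01, 0.12, 0, -1], [0, 0, 0, -0.015, 0.18, 0, -1], [0, 0, 0, -0.02, 0.24, 0, -1], [0, 0, 0, -0.025, 0.3, 0, -1], [0, 0, 0, -0.028, 0.36, 0, -1], [0, 0, 0, -0.03, 0.3938, 0, -1], [0, 0, 0, -0.03, 0.3938, 0, -1]]])

```text
t: 46.8
ee_pos: [516.2, 343.9, 195.9]
tcp_rot: [[-0.229, 0.973, -0.002], [0.973, 0.229, 0.004], [0.005, -0.001, -1.0]]
force: [-0.3, 0.6, 0.6]
grip_width: 85.6
gripper_force: 0.0
```

play_rows(steps=[[[0, 0, 0, 0, 0, 0, -1], [0, 0, 0, 0, 0, 0, -1], [0, 0, 0, 0, 0, 0, -1], [0, 0, 0, 0, 0, 0, -1]]])

```text
t: 47.13
ee_pos: [519.8, 336.1, 196.3]
tcp_rot: [[-0.219, 0.976, 0.0], [0.976, 0.219, -0.001], [-0.001, -0.0, -1.0]]
force: [0.8, 0.5, -0.1]
grip_width: 85.1
gripper_force: 0.0
```

play_rows(steps=[[[0, 0, 0, 0, 0, -0.03, -1], [0, 0, 0, 0, 0, -0.08, -1], [0, 0, 0, 0, 0, -0.13, -1], [0, 0, 0, 0, 0, -0.18, -1], [0, 0, 0, 0, 0, -0.23, -1], [0, 0, 0, 0, 0, -0.26, -1], [0, 0, 0, 0, 0, -0.28, -1], [0, 0, 0, 0, 0, -0.28, -1]]])

```text
t: 47.8
ee_pos: [518.3, 336.1, 54.3]
tcp_rot: [[-0.22, 0.975, -0.003], [0.975, 0.22, -0.003], [-0.002, -0.004, -1.0]]
force: [-1.0, 0.9, -0.1]
grip_width: 85.4
gripper_force: 0.0
```

play_rows(steps=[[[0, 0, 0, 0, 0, 0, -1], [0, 0, 0, 0, 0, 0, -1], [0, 0, 0, 0, 0, 0, -1], [0, 0, 0, 0, 0, 0, -1], [0, 0, 0, 0, 0, 0, 1], [0, 0, 0, 0, 0, 0, 1], [0, 0, 0, 0, 0, 0, 1], [0, 0, 0, 0, 0, 0, 1]]])

```text
t: 48.47
ee_pos: [519.0, 338.1, 56.8]
tcp_rot: [[-0.221, 0.975, 0.0], [0.975, 0.221, 0.0], [0.0, 0.0, -1.0]]
force: [-1.0, -0.3, -1.4]
grip_width: 43.5
gripper_force: 36.0
```

play_rows(steps=[[[0, 0, 0, 0, 0, 0, 1], [0, 0, 0, 0, 0, 0, 1], [0, 0, 0, 0, 0, 0, 1], [0, 0, 0, 0, 0, 0, 1], [0, 0, 0, 0, 0, 0, 1], [0, 0, 0, 0, 0, 0, 1]]])

```text
t: 48.97
ee_pos: [519.0, 338.1, 56.8]
tcp_rot: [[-0.222, 0.975, 0.0], [0.975, 0.222, 0.0], [0.0, 0.0, -1.0]]
force: [-1.9, -1.2, 3.6]
grip_width: 43.5
gripper_force: 36.5
```

play_rows(steps=[[[0, 0, 0, 0, 0, 0.02, 1], [0, 0, 0, 0, 0, 0.06, 1], [0, 0, 0, 0, 0, 0.11, 1], [0, 0, 0, 0, 0, 0.16, 1], [0, 0, 0, 0, 0, 0.21, 1], [0, 0, 0, 0, 0, 0.26, 1], [0, 0, 0, 0, 0, 0.28, 1], [0, 0, 0, 0, 0, 0.28, 1]]])

```text
t: 49.63
ee_pos: [520.1, 339.1, 199.0]
tcp_rot: [[-0.221, 0.975, 0.004], [0.975, 0.221, 0.003], [0.002, 0.005, -1.0]]
force: [-0.4, -0.5, -2.8]
grip_width: 43.6
gripper_force: 36.5
```

play_rows(steps=[[[0, 0, 0, -0.0042, -0.03, 0, 1], [0, 0, 0, -0.01, -0.085, 0, 1], [0, 0, 0, -0.016, -0.14, 0, 1], [0, 0, 0, -0.022, -0.195, 0, 1], [0, 0, 0, -0.028, -0.25, 0, 1], [0, 0, 0, -0.034, -0.3, 0, 1], [0, 0, 0, -0.0382, -0.339, 0, 1]]])

```text
t: 50.22
ee_pos: [498.4, 164.7, 194.1]
tcp_rot: [[-0.219, 0.976, -0.005], [0.976, 0.219, -0.003], [-0.002, -0.005, -1.0]]
force: [0.8, 0.0, -2.5]
grip_width: 43.9
gripper_force: 36.5
```

play_rows(steps=[[[0, 0, 0, -0.006, -0.055, 0, 1], [0, 0, 0, -0.012, -0.11, 0, 1], [0, 0, 0, -0.018, -0.165, 0, 1], [0, 0, 0, -0.024, -0.22, 0, 1], [0, 0, 0, -0.03, -0.27, 0, 1], [0, 0, 0, -0.036, -0.315, 0, 1], [0, 0, 0, -0.0382, -0.339, 0, 1], [0, 0, 0, -0.0382, -0.339, 0, 1]]])

```text
t: 50.88
ee_pos: [478.9, -5.6, 194.3]
tcp_rot: [[-0.215, 0.977, -0.005], [0.977, 0.215, -0.003], [-0.002, -0.006, -1.0]]
force: [0.5, -0.1, -3.6]
grip_width: 43.5
gripper_force: 36.5
```

play_rows(steps=[[[0, 0, 0, 0, 0, 0, 1], [0, 0, 0, 0, 0, 0, 1], [0, 0, 0, 0, 0, 0, 1], [0, 0, 0, 0, 0, 0, 1]]])

```text
t: 51.22
ee_pos: [480.8, 0.5, 196.3]
tcp_rot: [[-0.224, 0.975, -0.0], [0.975, 0.224, 0.001], [0.001, -0.0, -1.0]]
force: [-0.1, 0.3, -3.1]
grip_width: 43.5
gripper_force: 36.5
```

play_rows(steps=[[[0, 0, 0, 0, 0, 0, 1], [0, 0, 0, 0, 0, -0.04, 1], [0, 0, 0, 0, 0, -0.1, 1], [0, 0, 0, 0, 0, -0.16, 1], [0, 0, 0, 0, 0, -0.21, 1], [0, 0, 0, 0, 0, -0.24, 1], [0, 0, 0, 0, 0, -0.25, 1], [0, 0, 0, 0, 0, -0.25, 1]]])

```text
t: 51.88
ee_pos: [480.4, -0.5, 70.6]
tcp_rot: [[-0.222, 0.975, -0.002], [0.975, 0.222, 0.0], [0.001, -0.002, -1.0]]
force: [-0.4, 0.5, -2.7]
grip_width: 43.4
gripper_force: 36.4
```

play_rows(steps=[[[0, 0, 0, 0, 0, 0, 1], [0, 0, 0, 0, 0, 0, 1], [0, 0, 0, 0, 0, -0.008, 1], [0, 0, 0, 0, 0, -0.016, 1], [0, 0, 0, 0, 0, -0.022, 1], [0, 0, 0, 0, 0, -0.024, 1], [0, 0, 0, 0, 0, -0.024, 1], [0, 0, 0, 0, 0, -0.024, 1]]])

```text
t: 52.55
ee_pos: [480.8, -1.1, 59.7]
tcp_rot: [[-0.221, 0.975, -0.0], [0.975, 0.221, -0.0], [-0.0, -0.0, -1.0]]
force: [-0.8, -1.2, 1.5]
grip_width: 43.8
gripper_force: 36.8
```

play_rows(steps=[[[0, 0, 0, 0, 0, 0, 1], [0, 0, 0, 0, 0, 0, 1], [0, 0, 0, 0, 0, 0, -1], [0, 0, 0, 0, 0, 0, -1], [0, 0, 0, 0, 0, 0, -1], [0, 0, 0, 0, 0, 0, -1], [0, 0, 0, 0, 0, 0, -1], [0, 0, 0, 0, 0, 0, -1]]])

```text
t: 53.22
ee_pos: [480.9, -0.9, 59.5]
tcp_rot: [[-0.222, 0.975, 0.0], [0.975, 0.222, 0.0], [0.0, 0.0, -1.0]]
force: [-0.2, -0.2, 1.3]
grip_width: 85.3
gripper_force: 0.0
```

play_rows(steps=[[[0, 0, 0, 0, 0, 0, -1], [0, 0, 0, 0, 0, 0.03, -1], [0, 0, 0, 0, 0, 0.08, -1], [0, 0, 0, 0, 0, 0.13, -1], [0, 0, 0, 0, 0, 0.18, -1], [0, 0, 0, 0, 0, 0.23, -1], [0, 0, 0, 0, 0, 0.29, -1], [0, 0, 0, 0, 0, 0.35, -1]]])

```text
t: 53.88
ee_pos: [480.2, -1.0, 235.6]
tcp_rot: [[-0.222, 0.975, -0.001], [0.975, 0.222, 0.0], [0.0, -0.001, -1.0]]
force: [1.6, -1.4, 0.4]
grip_width: 85.6
gripper_force: 0.0
```

play_rows(steps=[[[0, 0, 0, -0.02, 0.06, 0, -1], [0, 0, 0, -0.02, 0.13, 0, -1], [0, 0, 0, -0.02, 0.2, 0, -1], [0, 0, 0, -0.02, 0.27, 0, -1], [0, 0, 0, -0.02, 0.34, 0, -1], [0, 0, 0, -0.02, 0.41, 0, -1], [0, 0, 0, -0.02, 0.48, 0, -1], [0, 0, 0, -0.02, 0.48, 0, -1]]])

```text
t: 54.55
ee_pos: [468.4, 248.5, 235.3]
tcp_rot: [[-0.233, 0.972, 0.0], [0.972, 0.233, 0.009], [0.008, 0.002, -1.0]]
force: [-1.0, 0.8, 1.1]
grip_width: 85.5
gripper_force: 0.0
```

```bash
python3 m.py
python3 - <<'E'
from h import *
c=cam("top"); save(c,"top9.png"); c=cam("scene"); save(c,"s9.png"); print(r.observe()["t"])
E
```

```text
mat circ [array([520.9, 312.7]), np.float64(149.3)] rect [array([518.9, 316. ]), array([250. , 179.6]), np.float64(6.5)] 13
pad circ [array([ 517.1, -308.7]), np.float64(32.2)] rect [array([ 518.4, -309. ]), array([62.7, 59.7]), np.float64(45.0)] 20
big circ [array([ 324.1, -299.2]), np.float64(4.0)] rect [array([ 324.5, -298.2]), array([5.8, 7.2]), np.float64(70.5)] 4
tray circ [array([5.135e+02, 1.000e-01]), np.float64(155.5)] rect [array([513.3,   0.6]), array([193.2, 246.8]), np.float64(6.4)] 17
jar circ [array([524.6,  55.7]), np.float64(24.3)] rect [array([518.2,  48. ]), array([27.7, 48. ]), np.float64(50.5)] 9
54.7Traceback (most recent call last):
  File "m.py", line 16, in <module>
    show("tinY",blob((H>20)&(H<32)&(S>140),290,251,16),36)
                ~~~~^^^^^^^^^^^^^^^^^^^^^^^^^^^^^^^^^^
  File "m.py", line 5, in blob
    k=max(cv2.findContours(m,cv2.RETR_EXTERNAL,cv2.CHAIN_APPROX_NONE)[0],key=cv2.contourArea)
ValueError: max() iterable argument is empty
```

View pics/top9.png

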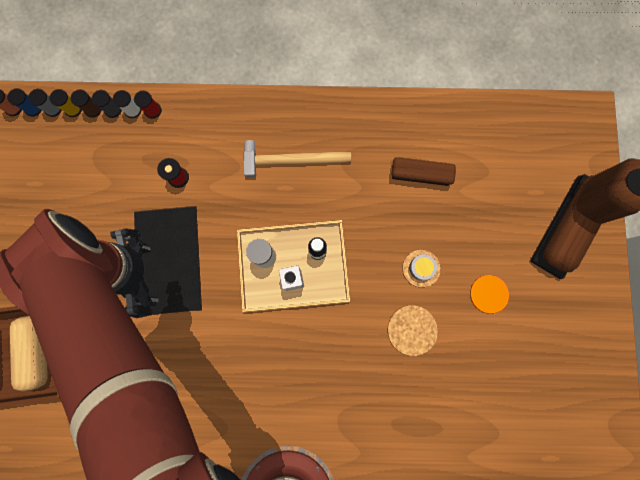

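View pics/s9.png

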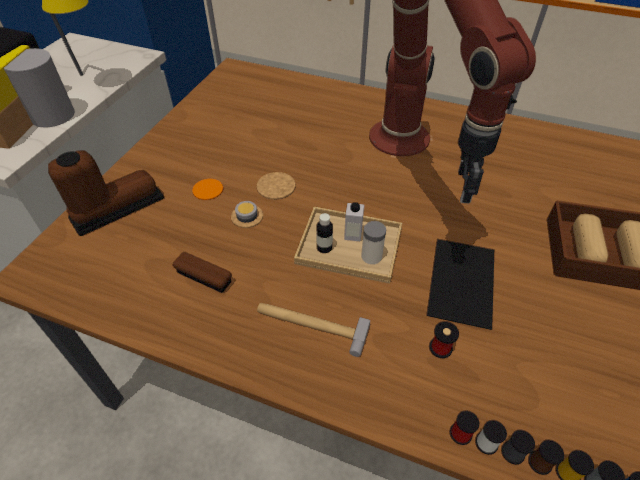

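Both views show everything upright at its original pixels: jar (259,251), bottle (317,246), can (291,279). The tin lies on the small cork pad (423,267), and the bystanders haven't moved. I'll hand the job in.

play_rows(steps=[[[0, 0, 0, 0, 0, 0, -1], [0, 0, 0, 0, 0, 0, -1], [0, 0, 0, 0, 0, 0, -1], [0, 0, 0, 0, 0, 0, -1], [0, 0, 0, 0, 0, 0, -1], [0, 0, 0, 0, 0, 0, -1]]])

```text
t: 55.2
ee_pos: [471.0, 238.6, 234.6]
tcp_rot: [[-0.221, 0.975, 0.0], [0.975, 0.221, -0.0], [-0.0, 0.0, -1.0]]
force: [-0.6, -0.1, -0.3]
grip_width: 85.5
gripper_force: 0.0
```

```bash
python3 -c "
from plant import r
print(r.close_job())"
```

```text
the job is handed in; nothing more can be done
None
```

I handed the job in at about 55 s: the tin lies flat on the small cork pad, the bottle, jar and can are back upright on their starting spots in the tray, and the hammer, brush and spool look unmoved in the final pictures; the hand-in gave no verdict.

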